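Find the lid that snaps onto the packed kit box

ROBOT

A 7-joint arm with a two-finger parallel gripper is mounted at the origin on the work surface. World frame = base frame: x ahead of the robot, y to its left, z up, the work surface at z = 0. Lengths are in m, angles in rad, forces in N, time in s.
With the tool pointing down it reaches from about 0.4 to 0.9 m from the base axis. Payload 5.6 kg.
Tool frame: the origin (TCP) lies midway between the tips of the shut fingers; the grasp point (between the pads) lies 19 mm behind it; y points along the fingers, z is the direction in which the jaws open and shut, and the axes are right-handed (so a half turn about y gives the same grasp; the last joint's range is limited). The gripper opens to 92 mm and grips with 3 to 60 N. Pads are 20 mm wide; open, the fingers measure 128 mm over their backs; the gripper's body (75 mm by 189 mm) begins 69 mm behind the grasp point.
Start: joints at [1.15, 0.468, -0.012, 1.603, 0.006, 1.071, -0.056], TCP at [0.24, -0.604, 0.215] pointing down, gripper open.
Joint ranges: [-2.53, 2.53], [-0.31, 2.02], [-1.57, 1.55], [0.28, 2.44], [-1.29, 4.43], [0.15, 1.84], [-2.92, 2.92]. Speed limits (rad/s): [2.57, 2.57, 3.14, 3.14, 3.14, 3.14, 3.14].

INTERFACE

Orientations are given as a 3x3 rotation matrix whose columns are the frame's x, y, z axes.
In Python, from station import env, effector, solver, viewer, workorder, search_frame, tip_of gives the robot as it stands. Calls block until the motion is done:
- env.reach(position, orientation): joint-space move of the TCP to a pose.
- env.movel(position, frame=None, rate=0.15): straight line of the TCP; frame=None keeps the orientation; rate is the mean speed in m/s.
- env.goto_joints(angles): joint-space move.
- effector.release() and effector.grasp(squeeze=None): open the fingers fully, or close them until they stop; squeeze is the grip in N (None keeps the last).
- env.pause(seconds).
- solver.inverse_kinematics(position, orientation): joint angles nearest the present ones, or None.
- env.sense(): the state.
- viewer.read_camera(name): name is "scene" or "side" or "wrist"; returns (picture, depth): 384x512x3 uint8, red, green, blue; 384x512 float32, m along the optical axis (not along the pixel's ray), 0 where there is no reading.
- viewer.camera_info(name): a dict with "intrinsics" (3x3 intrinsics, pixels), "eye" and "rotation" of the camera in the world; the wrist camera has in their place "T_tool_cam" (4x4, takes a point from camera to tool coordinates, whose origin is the TCP and whose axes are the tool frame's). Camera axes: x right, y up, looking along -z (the intrinsics and any distortion apply to the point x, -y, -z); pixel columns grow to the right and rows downward; lengths in m; the calibration is good to about 2 mm. A picture is of the moment at which its call begins: read the wrist's pose just before it. camera_info takes no time and is no camera call.
A pose or a line that the arm cannot do raises env.PlanningError and nothing moves.
- workorder.finish_job(): hands the job in, once; it reports no verdict.
Trained networks look in the newest picture that a camera, given by its name, has taken for a name from the list of things; names that differ only in an ending like _2 or _b are one class to them, and where a whole thing is asked for, a point or a joint stands for the part that bears it (a point fixed in the world has none). Each returns a list of dicts, best first, with "score" (0 to 1); they miss things now and then, are a little off and sometimes report something else, mostly with a low value. They report only what shows in the picture. A call takes as long as a camera call.
- search_frame(camera, name): "at" ([x, y, z] in m, in world coordinates, good to about 4 mm: the middle of the surface that is visible of it).
- tip_of(camera, name): "at" ([x, y, z] in m, in world coordinates, good to about 4 mm: a listed point, or the origin of a listed thing).
The state is a dict: "t": time; "joint_positions": joint angles; "joint_velocities": joint speeds; "tau": joint torques, N m; "ee_pos": TCP position; "tcp_rot": TCP orientation; "wrist_force": force on the tool from outside, world axes, zero at the start; "moment": the same for the moment, N m; "gripper_width": finger opening in m.
Only numpy, scipy, OpenCV 4.12 (cv2) and the standard library are available. Lean on these libraries where they do the work, as an engineer would, in place of code of your own. Each camera call takes 0.05 s, during which the arm holds its last target.

TASK

One of the three blue lids fits the clear box packed with toiletries: find out which by trying them, and press it down until both ends snap home under the catches and it sits level and fully down on the rim. Do not force a lid that does not fit; lids you are not using must lie flat on the bench, and leave the toothbrush bin, the lotion bottle and the soap carton alone.

Things in the scene. Friction and masses are not known exactly. Their poses are not given: they have to be found in the camera images.
- tub: Clear plastic box with a white rolled rim, packed with toiletries, standing fast on the bench (it does not move). Rim 160 mm (its x) by 110 mm (its y) outside. Origin: centre of the underside, z up. Fully home, the lid's origin is 66 mm above this origin, with 1 to 2 mm of play up; snapped, it holds against a 20 N pull.
- tub_rim (a point): Centre of the box's mouth, level with the top of the rim, 85 mm above the bench. The rim is rounded on top and 6 mm thick. A lid pushed a few mm off centre or askew also stays standing on it.
- catch_pos (a point): Nose of the orange sprung catch, 30 mm wide, in the middle of the short end at the box's +x: 5 mm out from the rim, 11 mm below its top, sloping above. The fitting lid first meets the catches when its origin is 6 mm below the rim's top (13 mm short of home), then needs about 6 to 9 N on each end (or twice that in the middle) to push past; the catch springs out over the skirt's edge.
- catch_neg (a point): Nose of the same catch at the box's -x end.
- lid_a: Blue box lid. Flat top 184 x 134 mm (long way along its x), 3 mm thick; on its middle a white grip bar, 90 mm along x, 16 mm wide, 30 mm tall; below, set in from the edge, a skirt 19 mm deep. Origin: centre of the skirt's lower edge, z up; lying flat, the top face is 22 mm and the bar's top 52 mm above it. 0.1 to 0.2 kg. Goes on either way round.
- lid_b: Looks just like lid_a from above, same sizes and origin. Only one of the three skirts goes over the rim, with about 1.5 mm to spare each side. The other two are about 10 mm too small one way and stay standing on the rim, origin no lower than the rim's top. Neither place nor look tells which fits: try them.
- lid_c: The third look-alike lid: see lid_a and lid_b.
- brush_bin: bystander: open grey bin of toothbrushes, 120 x 190 x 65 mm, 0.9 kg, loose. Origin: centre of the underside.
- lotion: bystander: upright white lotion bottle with a green cap, 54 mm diameter, 150 mm tall, loose. Origin: centre of the underside.
- soap_carton: bystander: soap carton 65 x 100 x 38 mm, loose. Origin: centre of the underside.

How it is judged:
By the outcome, as a careful person would: the job done as asked, in the order asked, and still so for the second after the job is handed in, with the robot touching nothing.
It also fails if it takes over 72 s, if anything falls off the work surface, if the arm or the gripper's body presses on something with over 40 N, if the wrist force passes 120 N, or if a joint passes its speed limit or range.

## Working session

There is one attempt and no reset: what is moved stays moved. The work goes in short steps, each a Python script; the robot and the scene stay as the last script left them, time stands still between calls to the robot, and variables do not carry over. Pictures are saved under pics/ and viewed, and the job is handed in when it is done.

```bash
ls; mkdir -p pics; cat > h.py <<'E'
import numpy as np, cv2
from station import env, effector, solver, viewer, workorder, search_frame, tip_of
def snap(cam,fn):
    p,d=viewer.read_camera(cam); cv2.imwrite('pics/'+fn,p[:,:,::-1]); return p,d
E
python3 - <<'E'
from h import *
np.set_printoptions(precision=4,suppress=True)
s=env.sense(); print(s['t'],s['ee_pos'],s['tcp_rot'],s['wrist_force'],s['gripper_width'])
for c in('scene','side'):
    p,d=snap(c,c+'0.png'); np.save(c+'d.npy',d)
    for n in('lid_a','tub','tub_rim','catch_pos','catch_neg','brush_bin','lotion','soap_carton'):
        for r in tip_of(c,n): print(c,n,np.array(r['at']),round(r['score'],2))
    print(viewer.camera_info(c))
print(viewer.camera_info('wrist'))
print(env.sense()['t'])
E
```

```text
pics
0.0 [ 0.2395 -0.6036  0.2136] [[-0.9295 -0.0008  0.3688]
 [-0.3688  0.0016 -0.9295]
 [ 0.0001 -1.     -0.0018]] [ 0.1421 -0.3921 -0.2787] 0.0916716827777451
scene lid_a [ 0.5305 -0.1    -0.0039] 0.96
scene lid_a [ 0.4255 -0.3595 -0.0022] 0.89
scene lid_a [ 0.498   0.3498 -0.0012] 0.84
scene tub [ 0.5245  0.1173 -0.0026] 0.77
scene tub_rim [0.5247 0.1195 0.0823] 0.63
scene catch_pos [0.6044 0.1422 0.0727] 0.92
scene catch_neg [0.4439 0.0998 0.0771] 0.88
scene brush_bin [0.7666 0.0507 0.0015] 0.87
scene brush_bin [0.7217 0.3099 0.0003] 0.43
scene lotion [0.7213 0.3118 0.0036] 0.79
scene soap_carton [ 0.735  -0.2955 -0.0015] 0.66
{'intrinsics': array([[471.4493,   0.    , 257.9485],
       [  0.    , 471.4493, 177.4167],
       [  0.    ,   0.    ,   1.    ]]), 'eye': array([ 1.0474, -0.7384,  1.2057]), 'rotation': array([[ 0.833 , -0.4337,  0.3435],
       [ 0.5532,  0.6542, -0.5157],
       [-0.0011,  0.6197,  0.7849]])}
side lid_a [ 0.5303 -0.1015 -0.0009] 0.94
side lid_a [ 0.4249 -0.3585 -0.0016] 0.76
side lid_a [0.4988 0.3535 0.0001] 0.7
side tub [ 0.5301  0.12   -0.0018] 0.64
[... 191 characters left out ...]
0.3115 0.0025] 0.81
side soap_carton [ 0.7324 -0.2968  0.0003] 0.59
{'intrinsics': array([[448.5334,   0.    , 256.1644],
       [  0.    , 448.5334, 185.6041],
       [  0.    ,   0.    ,   1.    ]]), 'eye': array([ 0.5365, -0.8784,  0.722 ]), 'rotation': array([[ 0.9998, -0.0115, -0.0143],
       [-0.0048,  0.5879, -0.8089],
       [ 0.0177,  0.8088,  0.5878]])}
{'intrinsics': array([[281.2348,   0.    , 261.0457],
       [  0.    , 281.2348, 195.7992],
       [  0.    ,   0.    ,   1.    ]]), 'T_tool_cam': array([[ 0.0005, -0.9637, -0.267 , -0.0746],
       [-0.0006,  0.267 , -0.9637, -0.1692],
       [ 1.    ,  0.0006, -0.0004, -0.0001],
       [ 0.    ,  0.    ,  0.    ,  1.    ]])}
0.9
```

View pics/scene0.png

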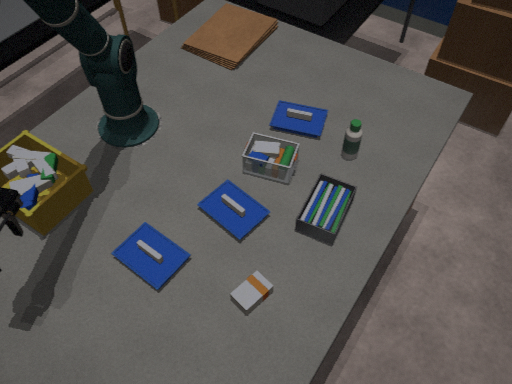

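View pics/side0.png

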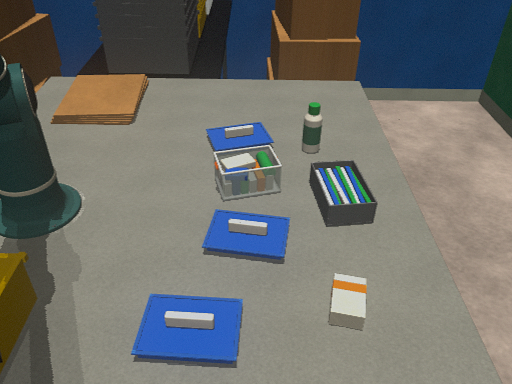

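The scene shows the three blue lids with white bars (scene px ~(152,256), (233,210), (300,119)), the tub at (270,157), and the bystanders clear of them. Next I'll fit the lid and tub poses from depth.

```bash
cat >> h.py <<'E'
def cloud(info,d,R=None,eye=None):
    K=info['intrinsics']; v,u=np.mgrid[:d.shape[0],:d.shape[1]]
    P=np.stack([(u-K[0,2])/K[0,0]*d,-(v-K[1,2])/K[1,1]*d,-d],-1)
    if 'eye' in info: return P@info['rotation'].T+info['eye']
    T=info['T_tool_cam']; return (P@T[:3,:3].T+T[:3,3])@R.T+eye
def rect(xy,lo=0.5,hi=99.5):
    # robust min-area rectangle: yaw from cv2, sides from percentiles
    (c,(w,h),a)=cv2.minAreaRect((xy*1000).astype(np.float32))
    best=None
    a0=np.deg2rad(a)
    for da in np.deg2rad(np.arange(-6,6.01,.25)):
        t=a0+da; R=np.array([[np.cos(t),-np.sin(t)],[np.sin(t),np.cos(t)]])
        q=xy@R; l=np.percentile(q,lo,0); u=np.percentile(q,hi,0); A=np.prod(u-l)
        if best is None or A<best[0]: best=(A,t,R@((l+u)/2),u-l)
    _,t,c,s=best
    if s[0]<s[1]: t+=np.pi/2; s=s[::-1]
    t=(t+np.pi/2)%np.pi-np.pi/2
    return c,t,s
def lidfit(p,P,c):
    p=p.astype(int); near=np.hypot(P[...,0]-c[0],P[...,1]-c[1])<.14
    blue=(p[...,2]>p[...,0]+50)&near&(abs(P[...,2]-.022)<.010)
    bar=near&(abs(P[...,2]-.052)<.008)&(np.hypot(P[...,0]-c[0],P[...,1]-c[1])<.06)&(p.min(-1)>90)
    return rect(P[blue][:,:2]),rect(P[bar][:,:2],0,100) if bar.sum()>10 else None,blue.sum(),np.median(P[blue][:,2])
def rimfit(p,P,c,z=.085):
    m=(abs(P[...,2]-z)<.006)&(np.hypot(P[...,0]-c[0],P[...,1]-c[1])<.12)&(abs(p.astype(int).max(-1)-p.astype(int).min(-1))<50)
    return rect(P[m][:,:2],.2,99.8),m.sum()
E
python3 - <<'E'
from h import *
np.set_printoptions(precision=4,suppress=True)
for c in('scene','side'):
    p=cv2.imread('pics/'+c+'0.png')[:,:,::-1]; d=np.load(c+'d.npy'); P=cloud(viewer.camera_info(c),d)
    for l in((.43,-.36),(.53,-.10),(.498,.35)): print(c,lidfit(p,P,l))
    print(rimfit(p,P,(.524,.119)))
E
```

```text
scene ((array([ 0.427 , -0.3586]), np.float64(-0.07117737434816629), array([0.1821, 0.1324])), (array([ 0.4263, -0.3598]), np.float64(-0.05596766188856073), array([0.0891, 0.0152])), np.int64(2449), np.float64(0.020580591820242855))
scene ((array([ 0.5303, -0.1   ]), np.float64(-0.17066508319025608), array([0.1823, 0.1333])), (array([ 0.5307, -0.1008]), np.float64(-0.18354839127962386), array([0.0881, 0.015 ])), np.int64(1947), np.float64(0.020352990540208893))
scene ((array([0.498 , 0.3474]), np.float64(0.2896766257207992), array([0.1804, 0.1368])), (array([0.4983, 0.3474]), np.float64(0.3502167687534572), array([0.0873, 0.02  ])), np.int64(1146), np.float64(0.020295305919204365))
((array([0.5255, 0.1166]), np.float64(0.2599058802641032), array([0.161 , 0.1147])), np.int64(248))
side ((array([ 0.429 , -0.3573]), np.float64(-0.06869743874108458), array([0.1822, 0.1343])), (array([ 0.4287, -0.3587]), np.float64(-0.07429393861383105), array([0.0894, 0.0191])), np.int64(5380), np.float64(0.023406683793863292))
side ((array([ 0.5325, -0.099 ]), np.float64(-0.17010462093884904), array([0.182 , 0.1347])), (array([ 0.5326, -0.1006]), np.float64(-0.14824659313396893), array([0.088 , 0.0187])), np.int64(2629), np.float64(0.023755674101367696))
side ((array([0.5003, 0.3489]), np.float64(0.29287781193010165), array([0.1822, 0.1381])), (array([0.5017, 0.3466]), np.float64(0.28867674188952885), array([0.0894, 0.0206])), np.int64(1008), np.float64(0.024342999693569456))
((array([0.5276, 0.1183]), np.float64(0.26135359127742697), array([0.1594, 0.1151])), np.int64(444))
```

```bash
cat >> h.py <<'E'
np.set_printoptions(precision=4,suppress=True)
def ori(th): c,s=np.cos(th),np.sin(th); return np.array([[c,0,-s],[s,0,c],[0,-1,0.]])
def look(fn):
    s=env.sense(); p,d=snap('wrist',fn); return p,d,cloud(viewer.camera_info('wrist'),d,s['tcp_rot'],s['ee_pos'])
LIDS={'near':(.428,-.358,-.07),'mid':(.5315,-.0998,-.17),'far':(.4993,.3478,.291)}
E
python3 - <<'E'
from h import *
env.reach([.5265,.1175,.245],ori(.26+np.pi))
s=env.sense();print(s['t'],s['ee_pos'],s['joint_positions'])
p,d,P=look('w_tub.png'); np.save('w_tub.npy',P); print(rimfit(p,P,(.5265,.1175)))
x,y,t=LIDS['mid']
env.reach([x,y,.182],ori(t+np.pi))
s=env.sense();print(s['t'],s['ee_pos'],s['wrist_force'])
p,d,P=look('w_mid.png'); np.save('w_mid.npy',P); print(lidfit(p,P,(x,y)))
E
```

```text
3.6417 [0.5268 0.1165 0.2449] [ 0.3284  0.3521 -0.7478  1.8045  0.2681  1.0893 -1.8269]
((array([0.5258, 0.1182]), np.float64(0.265107732952814), array([0.1594, 0.1099])), np.int64(2111))
4.6 [ 0.5321 -0.0977  0.1826] [-0.0164 -0.0338 -0.1119]
((array([ 0.5304, -0.0997]), np.float64(-0.15773064240795964), array([0.1821, 0.1323])), (array([ 0.5311, -0.0992]), np.float64(-0.15962920994907748), array([0.0887, 0.0148])), np.int64(15488), np.float64(0.021222654449303796))
```

View pics/w_tub.png

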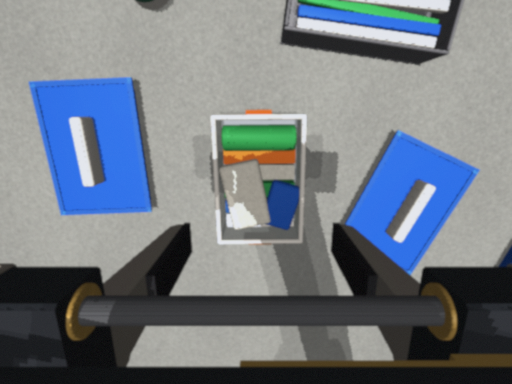

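View pics/w_mid.png

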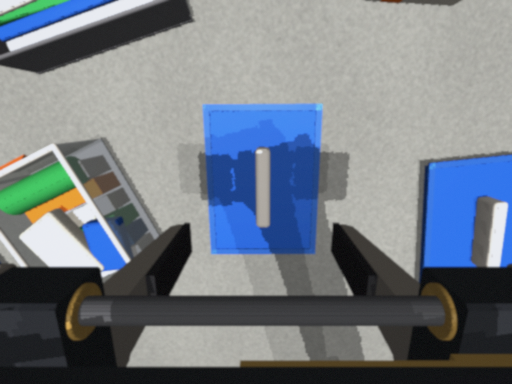

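The wrist view shows the tub at (260,180) with orange catches top and bottom, rim 159x110 mm as specified. The mid lid at (263,180) measures 182x132 mm. Both agree with the fixed cameras, so I'll grasp the mid lid.

```bash
python3 - <<'E'
from h import *
x,y,t=.5308,-.0995,-.160
O=ori(t+np.pi)
env.movel([x,y,.0265],O,rate=.12)
s=env.sense();print(s['t'],s['ee_pos'],s['wrist_force'])
env.pause(.2); s=env.sense();print(s['t'],s['ee_pos'],s['wrist_force'])
effector.grasp(squeeze=40)
s=env.sense();print(s['t'],s['ee_pos'],s['wrist_force'],s['gripper_width'],s['tcp_rot'])
np.save('g.npy',s['ee_pos'])
env.movel([x,y,.15],O,rate=.15)
env.pause(.1);s=env.sense();print(s['t'],s['ee_pos'],s['wrist_force'],s['moment'])
E
```

```text
6.1 [ 0.5314 -0.0995  0.0272] [ 0.5991  0.6131 -0.2705]
6.3 [ 0.5312 -0.0996  0.027 ] [-0.8177  0.5853 -0.5611]
7.4333 [ 0.5308 -0.0994  0.0265] [0.1373 0.5179 0.2173] 0.015326456763565222 [[-0.9872 -0.     -0.1594]
 [ 0.1594  0.0001 -0.9872]
 [ 0.     -1.     -0.0001]]
8.5083 [ 0.53   -0.0994  0.1489] [-0.5509 -0.9853 -0.7472] [ 0.0282 -0.0269  0.0245]
```

```bash
cat >> h.py <<'E'
TUB=np.array([.5258,.1182]); TY=.265; H=.0265
def down(xy,O,z0,z1,step,fmax,rate=.03):
    z=z0
    s=env.sense(); f0=s['wrist_force'].copy()
    while z>z1+1e-6:
        z=max(z-step,z1); env.movel([xy[0],xy[1],z],O,rate=rate)
        s=env.sense(); f=s['wrist_force']-f0
        print(round(s['t'],2),'z',round(z,4),s['ee_pos'],'df',f,'M',s['moment'])
        if f[2]>fmax: print('STOP'); break
    return z
E
python3 - <<'E'
from h import *
O=ori(TY+np.pi)
env.reach([*TUB,.15],O)
env.movel([*TUB,.116],O,rate=.1); env.pause(.3)
down(TUB,O,.116,.103,.0015,6)
E
```

```text
10.43 z 0.1145 [0.5257 0.1182 0.1145] df [-0.3397 -1.0518  0.3901] M [0.0309 0.0266 0.0125]
10.68 z 0.113 [0.5257 0.1182 0.1129] df [ 0.1175 -0.6939  0.0861] M [ 0.0011 -0.0083 -0.0298]
10.93 z 0.1115 [0.5259 0.1182 0.1115] df [ 0.9907 -0.3536  0.8483] M [ 0.0288 -0.0378 -0.0022]
11.18 z 0.11 [0.526  0.1183 0.1114] df [-4.0917 -2.0846 13.1443] M [-0.2387  1.0096  0.0365]
STOP
```

Contact with the lid's origin at rim height. The moment puts it at the tub's -x end. That means either too small or off-centre, so I'll look and probe small offsets gently.

```bash
cat >> h.py <<'E'
def probe(dx,dy,zt=.1095,yaw=None,zup=.1135,F0=None):
    t=TY if yaw is None else yaw
    O=ori(t+np.pi); R=np.array([[np.cos(TY),-np.sin(TY)],[np.sin(TY),np.cos(TY)]])
    xy=TUB+R@[dx,dy]
    env.movel([*xy,zup],O,rate=.05); env.pause(.1); s=env.sense(); f0=s['wrist_force'];m0=s['moment']
    env.movel([*xy,zt],O,rate=.03); s=env.sense(); f=s['wrist_force']-f0; m=s['moment']-m0
    print(round(s['t'],2),'off',dx,dy,'yaw',t,'ee z',s['ee_pos'][2],'f(tub)',R.T@f[:2],f[2],'m(tub)',R.T@m[:2], 'cop', (R.T@[-m[1],m[0]])/max(f[2],1))
    return f[2]
E
python3 - <<'E'
from h import *
O=ori(TY+np.pi)
for dx,dy in((0,0),(-.003,0),(.003,0)):
    probe(dx,dy,.110)
snap('side','side1.png')
env.movel([*TUB,.114],O,rate=.05)
print(env.sense()['t'])
E
```

```text
11.79 off 0 0 yaw 0.265 ee z 0.11131515870468336 f(tub) [-3.8821 -0.6773] 12.988343319631534 m(tub) [-0.1916  0.9467] cop [-0.0729 -0.0147]
12.41 off -0.003 0 yaw 0.265 ee z 0.11122319751351359 f(tub) [-4.5908  0.0391] 13.90520901281472 m(tub) [-0.1005  0.9841] cop [-0.0708 -0.0072]
13.07 off 0.003 0 yaw 0.265 ee z 0.1111699877090965 f(tub) [-4.7062 -0.6789] 13.42643311601141 m(tub) [-0.0749  0.8479] cop [-0.0632 -0.0056]
13.3667
```

View pics/side1.png

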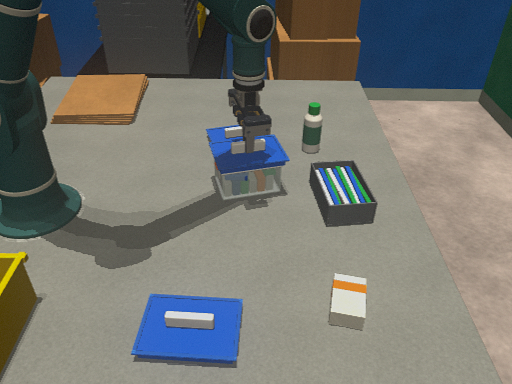

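```bash
python3 - <<'E'
from h import *
O=ori(TY+np.pi)
for dx,dy in((0,.002),(0,-.002)):
    probe(dx,dy,.110)
env.movel([*TUB,.150],O,rate=.15)
snap('side','side2.png')
print(env.sense()['t'])
E
```

```text
13.98 off 0 0.002 yaw 0.265 ee z 0.11103364145342474 f(tub) [-2.422 -0.937] 10.971557559810055 m(tub) [-0.1164  0.5415] cop [-0.0494 -0.0106]
14.61 off 0 -0.002 yaw 0.265 ee z 0.11079355479166253 f(tub) [-2.6541 -0.7425] 11.03358005068101 m(tub) [-0.0074  0.5012] cop [-0.0454 -0.0007]
15.075
```

View pics/side2.png

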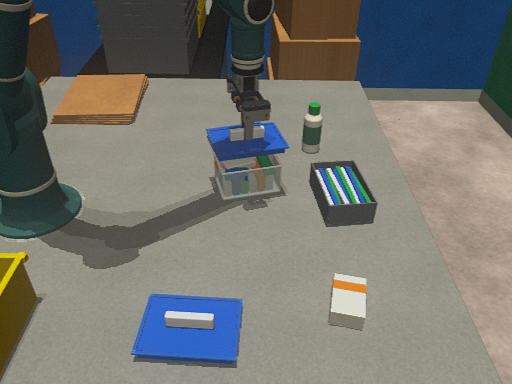

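The mid lid stays at rim height for offsets over ±3 mm in x and ±2 mm in y, so it doesn't fit. I'll put it back and take the far one.

```bash
python3 - <<'E'
from h import *
O=ori(-.16+np.pi)
env.reach([.5308,-.0995,.15],O)
env.movel([.5308,-.0995,.0265],O,rate=.15); env.pause(.1)
s=env.sense();print(s['t'],s['ee_pos'],s['wrist_force'])
effector.release()
env.movel([.5308,-.0995,.16],O,rate=.25)
x,y,t=LIDS['far']
env.reach([x,y,.182],ori(t+np.pi)); env.pause(.2)
s=env.sense();print(s['t'],s['ee_pos'],s['wrist_force'])
p,d,P=look('w_far.png'); print(lidfit(p,P,(x,y)))
print(tip_of('wrist','lid_a'))
E
```

```text
17.025 [ 0.5312 -0.0991  0.0266] [-0.221   0.5381 -0.9741]
20.7417 [0.5001 0.3466 0.182 ] [ 0.2444  0.6144 -0.3536]
((array([0.4985, 0.3487]), np.float64(0.29868679876832327), array([0.1821, 0.1322])), (array([0.4986, 0.3491]), np.float64(0.2921327260361246), array([0.0887, 0.0147])), np.int64(15591), np.float64(0.02124694640948671))
[{'at': [0.4965, 0.3459, -0.0004], 'score': 0.97}]
```

View pics/w_far.png

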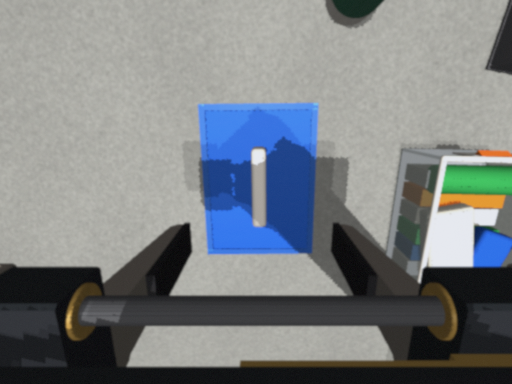

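The far lid is centred at (259,180), bar at (259,187), with nothing in the fingers' way. Grasp it and try it.

```bash
python3 - <<'E'
from h import *
x,y,t=.4985,.3488,.295
O=ori(t+np.pi)
env.movel([x,y,.0265],O,rate=.15); env.pause(.3)
effector.grasp(squeeze=55)
s=env.sense();print(s['t'],s['ee_pos'],s['gripper_width'])
env.movel([x,y,.15],O,rate=.18)
O=ori(TY+np.pi)
env.reach([*TUB,.15],O)
env.movel([*TUB,.116],O,rate=.1); env.pause(.25)
down(TUB,O,.116,.1055,.0015,5)
E
```

```text
23.4583 [0.4985 0.3489 0.0265] 0.015449596986722762
26.21 z 0.1145 [0.5258 0.1181 0.1145] df [ 0.3358  0.364  -0.1194] M [-0.0024  0.0122  0.0007]
26.46 z 0.113 [0.5257 0.1182 0.1129] df [0.0121 0.4462 0.7109] M [-0.005  -0.0353  0.0385]
26.71 z 0.1115 [0.5258 0.1183 0.1115] df [ 1.3153 -0.6563  0.5662] M [ 0.0215 -0.037  -0.0122]
26.96 z 0.11 [0.5259 0.1182 0.1114] df [-3.6696 -1.6369 12.7632] M [-0.3546  0.9658  0.0062]
STOP
```

```bash
python3 - <<'E'
from h import *
for dx,dy in((-.0025,0),(.0025,0),(0,.002),(0,-.002)):
    if probe(dx,dy,.110)<4: print('IN'); break
snap('side','side3.png')
E
```

```text
27.57 off -0.0025 0 yaw 0.265 ee z 0.11107355758282607 f(tub) [-4.4436 -1.0599] 11.566168729319006 m(tub) [-0.162   0.7178] cop [-0.0621 -0.014 ]
28.22 off 0.0025 0 yaw 0.265 ee z 0.11078444746534456 f(tub) [ 0.7912 -0.4726] 7.697774717041473 m(tub) [-0.0542  0.4304] cop [-0.0559 -0.007 ]
28.83 off 0 0.002 yaw 0.265 ee z 0.1113678076500922 f(tub) [-5.0111  0.9393] 16.626134843564454 m(tub) [-0.1452  1.1006] cop [-0.0662 -0.0087]
29.46 off 0 -0.002 yaw 0.265 ee z 0.11137858849621862 f(tub) [-5.1286 -1.2049] 15.464138828145392 m(tub) [-0.125   1.0767] cop [-0.0696 -0.0081]
```

View pics/side3.png

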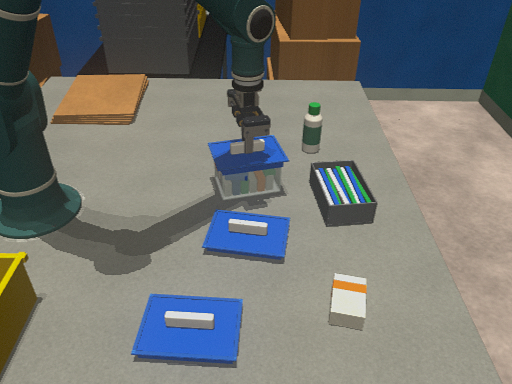

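Same result: standing on the rim's crest in every probe. The far lid doesn't fit, so it goes back and I fetch the near one.

```bash
python3 - <<'E'
from h import *
x,y,t=.4985,.3488,.295
O=ori(TY+np.pi)
s=env.sense(); env.movel([*TUB,.145],O,rate=.2)
O=ori(t+np.pi)
env.reach([x,y,.15],O)
env.movel([x,y,.0265],O,rate=.18); env.pause(.1)
s=env.sense();print(s['t'],s['ee_pos'],s['wrist_force'])
effector.release()
env.movel([x,y,.18],O,rate=.3)
x,y,t=LIDS['near']
env.reach([x,y,.182],ori(t+np.pi)); env.pause(.2)
s=env.sense();print(s['t'],s['ee_pos'],s['wrist_force'])
p,d,P=look('w_near.png'); print(lidfit(p,P,(x,y)))
snap('scene','scene4.png')
E
```

```text
31.6917 [0.4991 0.3482 0.0265] [ 0.0904  0.8722 -1.3224]
36.25 [ 0.4284 -0.3575  0.182 ] [ 0.1832  0.2221 -0.6414]
((array([ 0.427 , -0.3584]), np.float64(-0.06846880636150132), array([0.1821, 0.1324])), (array([ 0.4278, -0.3581]), np.float64(-0.06373237436279489), array([0.0887, 0.0148])), np.int64(15590), np.float64(0.02121818632156472))
```

View pics/w_near.png

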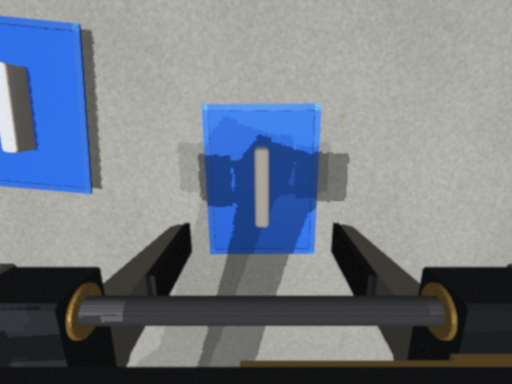

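View pics/scene4.png

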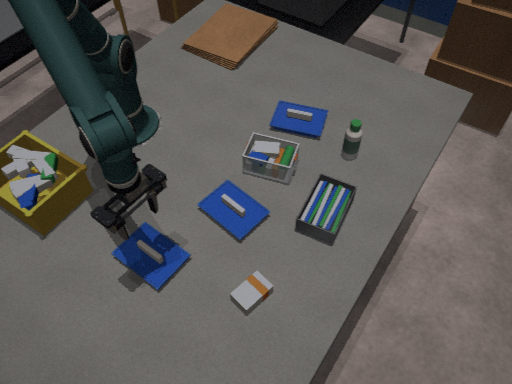

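Both rejects lie flat at scene px (300,119) and (233,210). The near lid is centred at (262,180) in the wrist view, so I'll grasp it and try it.

```bash
python3 - <<'E'
from h import *
x,y,t=.4274,-.3583,-.067
O=ori(t+np.pi)
env.movel([x,y,.0265],O,rate=.15); env.pause(.3)
effector.grasp(squeeze=60)
s=env.sense();print(s['t'],s['ee_pos'],s['gripper_width'])
env.movel([x,y,.15],O,rate=.18)
O=ori(TY+np.pi)
env.reach([*TUB,.15],O)
env.movel([*TUB,.116],O,rate=.1); env.pause(.25)
down(TUB,O,.116,.1055,.0015,5)
E
```

```text
38.9667 [ 0.4274 -0.3583  0.0265] 0.015285478648411625
42.57 z 0.1145 [0.5258 0.1181 0.1145] df [ 0.6034  0.5223 -0.3815] M [0.004  0.0331 0.0194]
42.82 z 0.113 [0.5257 0.1182 0.1129] df [ 0.2405  0.3193 -0.9845] M [-0.0495 -0.0237  0.0029]
43.07 z 0.1115 [0.5257 0.1182 0.1114] df [-0.0392  0.5311 -0.0463] M [ 0.0022  0.0195 -0.0418]
43.32 z 0.11 [0.5257 0.1182 0.1099] df [ 0.7735 -0.5251 -1.2444] M [ 0.0139  0.0354 -0.0004]
43.57 z 0.1085 [0.5258 0.1181 0.1084] df [ 0.7478 -0.3486 -0.7246] M [ 0.0605  0.0116 -0.0207]
43.82 z 0.107 [0.5257 0.1182 0.1069] df [ 0.3992  0.8427 -0.7901] M [-0.0287 -0.0175  0.0225]
44.07 z 0.1055 [0.526  0.1183 0.1056] df [ 1.273  -0.5069 -1.2079] M [ 0.0338 -0.1066  0.0323]
```

This one goes over the rim freely (TCP at 0.1056 with no force). Pressing down now.

```bash
python3 - <<'E'
from h import *
O=ori(TY+np.pi)
down(TUB,O,.1055,.0905,.0015,28)
s=env.sense(); print(s['t'],s['ee_pos'],s['wrist_force'],s['gripper_width'])
E
```

```text
44.32 z 0.104 [0.5263 0.1185 0.1046] df [-1.1386  1.0073  7.4723] M [-0.0485  0.1022  0.0076]
44.57 z 0.1025 [0.5266 0.1186 0.1035] df [-1.4712 -0.1159 10.5758] M [-0.0876  0.2901 -0.0006]
44.82 z 0.101 [0.5268 0.1187 0.1023] df [-1.1956  0.3653 12.835 ] M [-0.1451  0.4322  0.0346]
45.07 z 0.0995 [0.527  0.1188 0.1012] df [-0.8208  0.2024 14.9873] M [-0.1815  0.4802  0.0231]
45.32 z 0.098 [0.5259 0.1184 0.0981] df [0.2891 1.9404 3.8331] M [ 0.2105 -0.1121 -0.0365]
45.57 z 0.0965 [0.5252 0.118  0.0952] df [ 2.4489  1.9047 -6.7002] M [ 0.3681 -0.6535 -0.022 ]
45.82 z 0.095 [0.5256 0.118  0.0945] df [ 1.4664  1.494  -4.3779] M [ 0.1966 -0.3059 -0.0124]
46.07 z 0.0935 [0.5255 0.118  0.0936] df [-0.2683  1.1483 -0.6094] M [-0.0268  0.0202 -0.0116]
46.32 z 0.092 [0.5259 0.1183 0.0925] df [-1.4622 -0.365   5.2481] M [-0.0534  0.3368 -0.0122]
46.57 z 0.0905 [0.5259 0.1182 0.0924] df [-6.744  -2.6324 19.5572] M [-0.5132  1.3533  0.0157]
46.5667 [0.5259 0.1182 0.0924] [-6.1661 -3.3177 17.4277] 0.015344071374929295
```

It pressed past the catches (peak 15 N, then a drop) and stopped at TCP z 0.0924, which is home. Gentle pull-test next, well under 20 N.

```bash
python3 - <<'E'
from h import *
O=ori(TY+np.pi)
for z in(.093,.094,.095):
    env.movel([*TUB,z],O,rate=.03); s=env.sense(); print(s['t'],z,s['ee_pos'],s['wrist_force'],s['moment'])
    if s['wrist_force'][2]<-8: break
env.movel([*TUB,.0918],O,rate=.03);s=env.sense(); print(s['ee_pos'],s['wrist_force'])
env.movel([*TUB,.0925],O,rate=.03);env.pause(.1)
effector.release()
env.movel([*TUB,.235],O,rate=.25);env.pause(.2)
p,d,P=look('w_end.png')
m=(p[...,2].astype(int)>p[...,0]+50)&(abs(P[...,2]-.088)<.012)&(np.hypot(P[...,0]-TUB[0],P[...,1]-TUB[1])<.12)
Q=P[m]; c,t,sz=rect(Q[:,:2]); print(c,t,sz)
q=Q-[*c,0]; u=np.array([np.cos(t),np.sin(t)]); v=np.array([-u[1],u[0]])
A=np.c_[q[:,:2]@u,q[:,:2]@v,np.ones(len(q))]; print('plane',np.linalg.lstsq(A,Q[:,2],rcond=None)[0])
print(env.sense()['t'])
for c in('scene','side'): snap(c,c+'_end.png')
print(env.sense()['t'],env.sense()['wrist_force'])
E
```

```text
46.8167 0.093 [0.5258 0.1181 0.0928] [ 0.315  -0.0172 -2.543 ] [0.0136 0.0054 0.0234]
47.0667 0.094 [0.5257 0.1182 0.0937] [ 0.538  -0.0415 -1.5046] [ 0.0575 -0.0158  0.0213]
47.3167 0.095 [0.5254 0.1181 0.0945] [ 0.8208  0.0094 -6.5954] [ 0.0349  0.0233 -0.0129]
[0.526  0.1184 0.0925] [-2.7217 -0.5     5.2305]
[0.5263 0.1179] 0.2563149737187811 [0.1819 0.1322]
plane [ 0.0001 -0.0005  0.0873]
50.075
50.175 [-0.5568 -0.4625  0.0165]
```

```bash
cd pics; python3 -c "
import cv2
a=cv2.imread('w_end.png');b=cv2.imread('side_end.png')[90:270,160:400];c=cv2.imread('scene_end.png')[80:260,180:420]
cv2.imwrite('crops.png',cv2.vconcat([cv2.hconcat([cv2.resize(b,(400,300)),cv2.resize(c,(400,300))]),cv2.hconcat([cv2.resize(a,(400,300)),cv2.resize(cv2.imread('side_end.png'),(400,300))])]))"
```

```text
(no output)
```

View pics/crops.png

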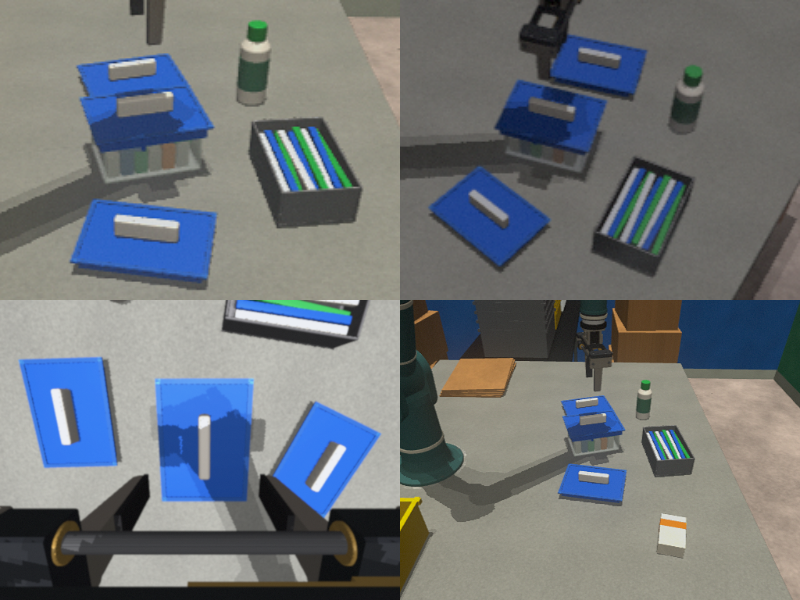

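The pictures show the lid level on the tub, centred at (145,115) in the side crop. The other two lids lie flat and the bystanders haven't moved. The top face measures 87.3 mm high with a tilt under 0.0005 rad/rad, and 88 mm is expected when home. Handing in.

```bash
python3 -c "
from h import *
workorder.finish_job(); print(env.sense()['t'])"
```

```text
the job is handed in; nothing more can be done
the job is handed in; nothing more can be done
```

The lid that started nearest the robot fits. It is now snapped onto the box, level and fully down, and the job was handed in at about 50 s of the 72 s allowed.

- **Lids that don't fit:** I tried the middle and far lids first. Both stayed standing on the rim at every small offset I tried (about ±2–3 mm), with no more than 17 N. I put each back flat where it came from.
- **Fitting and pressing:** The near lid slid over the rim with no force. It snapped past the catches at about 15 N and stopped at the fully home height.
- **Last checks:**
    - It held against a 6.6 N upward pull with about 1.5–2 mm of play. I did not test the full 20 N.
    - Its top measured 87.3 mm above the bench against 88 mm expected, which is within the camera's error, with a tilt under 0.001 rad.
    - The final pictures show both spare lids flat and the bin, bottle and carton looking undisturbed. I did not re-measure those three.

No check failed. One oddity: the force readings on the two rejected lids pointed to contact mainly at the box's -x end rather than both ends. Moving the lids did not change that, so I judged them too small rather than off-centre.

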